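Stack the spacer and carrier plates on the splined hub of a bench filter cell

TASK

Slide the one-tab spacer plate down the splined hub until it lies flat on the seat, tab opposite to the housing's spout (as near as the splines allow); then slide the fork-tab carrier plate home on top of it, tab the same way as the spout. The hub's two collars have unknown turning play: feel for the splines gently (well below 30 N), drop or force nothing, and let go. Leave the jar, tip box and pipette where they are.

Things in the scene. Friction and masses are not known exactly. Their poses are not given: they have to be found in the camera images.
- cell: Steel filter cell, fixed. Origin: centre of its underside on the bench, on the hub's axis; z up; +x points along the spout. Foot 110 x 90 x 10 mm, then a round pedestal 52 mm across whose flat top is the seat, 30 mm above the bench. It does NOT show where the hub's ribs stand.
- spout (a point): Middle of the housing's spout, 41 mm from the hub's axis along the cell's +x, 20 mm above the bench. The spout is 18 mm wide and 8 mm thick, ends 58 mm from the axis, with a 10 mm round nub on top; all of it lies below the seat.
- seat (a point): Centre of the seat, at the hub's foot, 30 mm above the bench; axes are the cell's. The hub has two splined collars, one on the other. Each turns stiffly by itself (0.15 to 0.2 N m): a rib of each stands along the spout line give or take 0.48 rad at the start (stops at 0.5 rad), each by its own unmeasured amount, and stays where it is left.
- lower_ribs (a point): On the axis, 41 mm above the bench: the rib tops of the lower, wider collar, which takes the spacer. 6 straight ribs 5.6 mm wide, 38 mm across tips, one every 60 degrees, on a core 29.4 mm across that goes on plain to 44 mm above the bench, then tapers a little. Axes are the cell's.
- upper_ribs (a point): On the axis, 64 mm above the bench: the rib tops of the upper, slimmer collar, which takes the carrier; the spacer passes over it freely. 6 straight ribs 4.6 mm wide, 28 mm across tips, one every 60 degrees, on a core 20.4 mm across that goes on plain for 3 mm and ends in a coned nose, its top 75 mm above the bench. Axes are the cell's.
- spacer_center (a point): Spacer plate's centre, half-way up. Aluminium, 16 mm thick, 0.1 kg, lies flat on the bench. 12-sided rim 60 mm across flats, flats on its own +y and -y; one tab 14 mm wide along its +x, ending 60 mm out. Wide bore: 6 inner teeth, 31 mm across faces, rib gaps between them along +x and every 60 degrees; 0.8 mm play about the lower core, 1.2 mm (0.08 rad) beside a rib.
- spacer_tab (a point): Point on the spacer's tab, half-way up, 45 mm along its +x from the centre.
- spacer: Spacer plate: same axes as spacer_center, origin at the centre of its underside.
- carrier_center (a point): Carrier plate's centre, half-way up. Aluminium, 16 mm thick, 0.11 kg, lies flat on the bench. Rim and flats as the spacer; its tab along its own +x is a fork of two 10 mm prongs, 35 mm over both, ending 60 mm out. Narrow bore: 6 long inner teeth, 22 mm across faces, rib gaps along +x and every 60 degrees; 0.8 mm play about the upper core, 1 mm (0.09 rad) beside a rib.
- carrier_tab (a point): Point between the carrier's prongs, half-way up, 45 mm along its +x from the centre.
- carrier: Carrier plate: same axes as carrier_center, origin at the centre of its underside.
- jar: Bystander: small amber glass jar, 48 mm across, 62 mm high. Origin under its centre.
- tipbox: Bystander: grey pipette-tip box, 80 x 115 x 45 mm. Origin under its centre.
- pipette: Bystander: white pipette lying on the bench, 240 mm long along its own y, 24 mm thick. Origin on the bench below its barrel.

How it is judged:
On the way, in this order (a step that is already met when the one before it is completed fails the run):
1. the spacer is home on the seat, its tab opposite to the spout (horizontal distance between spacer_center and cell below 0.004 m and z of spacer_center in the frame of cell between 0.036 and 0.04 m and angle between spacer_center's own z axis and vertical below 0.08 rad and x of spacer_tab in the frame of cell below -0.036 m), for 0.2 s.
2. the carrier is home on the spacer, its tab along the spout (horizontal distance between carrier_center and cell below 0.004 m and z of carrier_center in the frame of cell between 0.052 and 0.056 m and angle between carrier_center's own z axis and vertical below 0.08 rad and x of carrier_tab in the frame of cell above 0.036 m), for 0.2 s.
At the end, for the whole second after the job is handed in: Both plates flat (0.08 rad), at rest, within 4 mm of the hub axis: spacer centre 38 mm and carrier centre 54 mm above the bench (2 mm either way), spacer tab opposite to the spout, carrier tab along it (tab points at least 36 mm along the spout line) (all of step 1 and all of step 2 and linear speed of each of spacer, carrier below 0.02 m/s); the robot touches nothing.
It fails at once if a plate is pressed or dropped on the cell with more than 30 N (contact force between any of spacer, carrier and cell above 30 N).
It fails at once if the plates are pressed on one another with more than 30 N (contact force between spacer and carrier above 30 N).
It fails at once if the jar is moved more than 20 mm (distance of jar from where it was at the start of the episode above 0.02 m).
It fails at once if the tipbox is moved more than 20 mm (distance of tipbox from where it was at the start of the episode above 0.02 m).
It fails at once if the pipette is moved more than 30 mm (distance of pipette from where it was at the start of the episode above 0.03 m).
It also fails if it takes over 72 s, if anything falls off the work surface, if the arm or the gripper's body presses on something with over 40 N, if the wrist force passes 120 N, or if a joint passes its speed limit or range.

ROBOT

A 7-joint arm with a two-finger parallel gripper is mounted at the origin on the work surface. World frame = base frame: x ahead of the robot, y to its left, z up, the work surface at z = 0. Lengths are in m, angles in rad, forces in N, time in s.
With the tool pointing down it reaches from about 0.4 to 0.925 m from the base axis. Payload 4.1 kg.
Tool frame: the origin (TCP) lies between the finger pads; the fingertips stand 17 mm ahead of it and the grasp point (between the pads) lies 2 mm behind it (r.tip_extent is the z of the fingertips in the tool frame, in m); z points along the fingers, y is the line along which they close (so a half turn about z gives the same grasp; the last joint's range is limited). The gripper opens to 85 mm and grips with 20 to 120 N. Pads are 22 mm wide; open, the fingers measure 114 mm over their backs; the gripper's body (76 mm by 85 mm) begins 54 mm behind the grasp point. The pads swing forward as they close: fully open they stand 13 mm farther back than shut.
Start: joints at [-1.339, 0.398, 0.045, 1.537, -0.019, 1.207, -0.051], TCP at [0.211, 0.615, 0.21] pointing down, gripper open.
Joint ranges: [-2.82, 2.82], [-0.49, 2.23], [-1.37, 1.46], [0, 2.46], [-1.36, 4.5], [0.23, 2], [-2.94, 2.94]. Speed limits (rad/s): [2.57, 2.57, 3.14, 3.14, 3.14, 3.14, 3.14].

INTERFACE

Orientations are given as a unit quaternion [x, y, z, w].
In Python, from workcell import r gives the robot as it stands.
- The arm moves only by the tool jog_arm, never from a script. Its argument "plan" is a list of rows, each a list of 7 numbers: the shift along the tool's x, y, z in mm, then the turn, a rotation vector about the tool's x, y, z in rad, then the closure in counts, from 0 (fully open) to 255 (shut). In form: [[dx, dy, dz, wx, wy, wz, claw], ...]. A call has 1 to 8 rows; each row is the pose to reach, as a shift and turn from the pose commanded when the call began, along the tool's axes at that moment; what a row does not reach only later rows make up. A row lasts 1/12 s, in which the tool goes at most 41.7 mm and 7.16 degrees, less where a joint would pass 70% of its speed; a pose out of reach is approached as far as the arm can. A call with a gripper value outside its range is refused whole. The fingers move at their own pace and stop on an object; "newtons" is the grip in N (left out, the last holds). Time passes only in rows, so rows that repeat a pose let the fingers close. It gives the time, the measured TCP pose, the force, the opening and the grip force at its end, in the units of the state.
- r.sense(): the state, without advancing time (a new reading comes with each control period).
- r.grab_frame(name): name is "scene" or "side" or "wrist"; returns (picture, depth): 400x640x3 uint8, blue, green, red; 400x640 float32, m along the optical axis (not along the pixel's ray), 0 where there is no reading.
- r.camera_model(name): a dict with "mtx" (3x3 intrinsics, pixels), "camera_from_world" (4x4, takes a point from world to camera coordinates); the wrist camera has in their place "mount" (4x4, takes a point from camera to tool coordinates, whose origin is the TCP and whose axes are the flange's). Camera axes: x right, y up, looking along -z (the intrinsics and any distortion apply to the point x, -y, -z); pixel columns grow to the right and rows downward; lengths in m; the calibration is good to about 2 mm. The wrist camera is an equidistant fisheye: a pixel r from the principal point sees the ray r / f radians off the axis. A picture is of the moment at which its call begins: read the wrist's pose just before it. camera_model takes no time and is no camera call.
- r.close_job(): hands the job in; it is judged then, once.
The state is a dict: "time_s": time; "joint_pos": joint angles; "qvel": joint speeds; "effort": joint torques, N m; "tcp_pos": TCP position; "tcp_rot": TCP orientation; "contact_force": force on the tool from outside, world axes, zero at the start; "torque": the same for the moment, N m; "finger_gap": finger opening in m; "gripper_force": force on a finger pad.
Only numpy, scipy, OpenCV 4.12 (cv2) and the standard library are available. Lean on these libraries where they do the work, as an engineer would, in place of code of your own. Each camera call takes 0.05 s, during which the arm holds its last target. There are 200 camera calls.

## Working session

There is one attempt and no reset: what is moved stays moved. The work goes in short steps, Python scripts to look and compute and a tool call to move; the robot and the scene stay as the last step left them, time stands still between calls to the robot, and variables do not carry over. Pictures are saved under pics/ and viewed, at most 10 in all, crops included, and the job is handed in when it is done.

Besides the shell and the picture viewer there is one more tool, called after "Request:" as name(argument=value, ...), one argument or row to a line, values as JSON. jog_arm: Moves the arm, as the interface text tells. Its arguments: {"type":"object","properties":{"plan":{"type":"array","items":{"type":"array","items":{"type":"number"}}},"newtons":{"type":"number"}},"required":["plan"]}

```bash
ls; mkdir -p pics; python3 - <<'E'
from workcell import r
import cv2,numpy as np
s=r.sense(); print({k:np.round(v,4).tolist() for k,v in s.items()}, r.tip_extent)
for n in("scene","side"):
    m=r.camera_model(n); print(n,np.round(np.array(m["mtx"]),2).tolist(),np.round(np.array(m["camera_from_world"]),4).tolist(),[k for k in m])
    p,d=r.grab_frame(n); cv2.imwrite(f"pics/{n}0.png",p); np.save(f"pics/{n}0.npy",d)
m=r.camera_model("wrist");print({k:np.round(v,4).tolist() if not isinstance(v,str) else v for k,v in m.items()})
p,d=r.grab_frame("wrist"); cv2.imwrite("pics/wrist0.png",p); np.save("pics/wrist0.npy",d)
E
```

```text
pics
{'time_s': 0.0, 'joint_pos': [-1.339, 0.3992, 0.0451, 1.5379, -0.0187, 1.2069, -0.0507], 'qvel': [-0.0003, 0.001, -0.0007, -0.0017, -0.0014, 0.0005, 0.0003], 'effort': [0.0006, -47.513, 1.3651, -25.4213, 0.0117, 0.0097, 0.0], 'tcp_pos': [0.2109, 0.6141, 0.2088], 'tcp_rot': [0.1646, 0.9864, -0.001, -0.0001], 'contact_force': [-0.2665, 1.0082, 0.4305], 'torque': [0.0193, 0.0021, -0.0377], 'gripper_force': 0.0, 'finger_gap': 0.0856} 0.017
scene [[489.72, 0.0, 321.27], [0.0, 489.72, 194.67], [0.0, 0.0, 1.0]] [[-0.4248, 0.9051, 0.0182, 0.2293], [-0.5098, -0.2558, 0.8214, 0.2391], [0.7481, 0.3396, 0.5701, -1.4438], [0.0, 0.0, 0.0, 1.0]] ['mtx', 'camera_from_world']
side [[503.68, 0.0, 321.72], [0.0, 503.68, 198.59], [0.0, 0.0, 1.0]] [[0.8842, -0.4669, 0.0098, -0.5283], [0.2564, 0.5028, 0.8255, -0.1958], [-0.3904, -0.7274, 0.5643, -0.8895], [0.0, 0.0, 0.0, 1.0]] ['mtx', 'camera_from_world']
{'mtx': [[309.7069, 0.0, 319.2489], [0.0, 309.7069, 199.7281], [0.0, 0.0, 1.0]], 'mount': [[-0.0011, 0.9553, 0.2957, 0.0752], [1.0, 0.0008, 0.0011, -0.0004], [0.0008, 0.2957, -0.9553, -0.1643], [0.0, 0.0, 0.0, 1.0]]}
```

View pics/scene0.png

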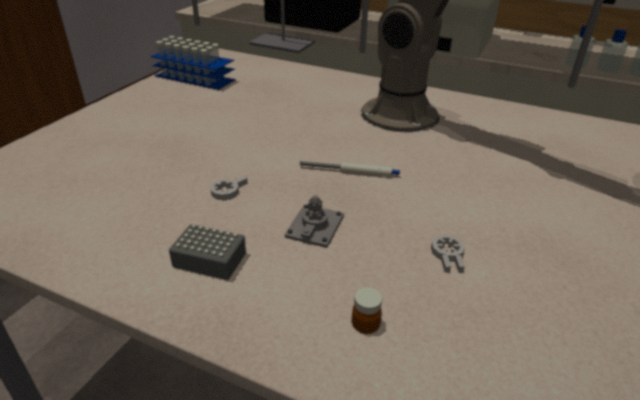

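View pics/side0.png

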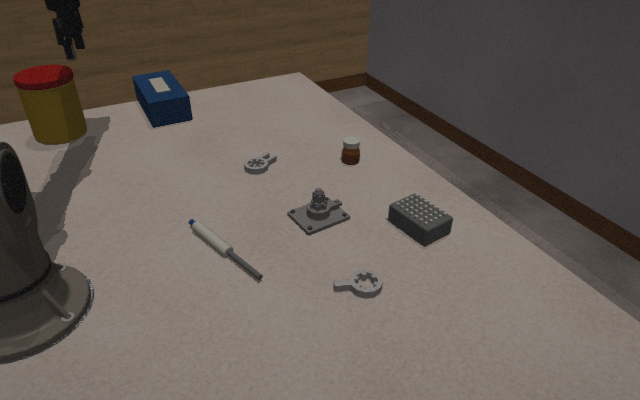

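Scene view: spacer near (225,188) with its tab at (244,181); carrier near (448,247) with its fork toward (454,264); cell near (315,222) with its spout toward (308,232). Side view: spacer near (366,284) with its tab at (341,286), carrier (257,165), cell (319,208).

```bash
cat > h.py <<'E'
import numpy as np, cv2
from workcell import r
from scipy.spatial.transform import Rotation as R
def ray(name,px,pose=None):
    m=r.camera_model(name); K=np.array(m["mtx"]); u=(px[0]-K[0,2])/K[0,0]; v=(px[1]-K[1,2])/K[1,1]
    if name=="wrist":
        th=np.hypot(u,v); k=np.sin(th)/max(th,1e-9); d=np.array([u*k,-v*k,-np.cos(th)])
        M=np.array(m["mount"]); Rt=R.from_quat(pose[1]).as_matrix()
        return Rt@M[:3,3]+pose[0], Rt@M[:3,:3]@d
    T=np.linalg.inv(np.array(m["camera_from_world"])); return T[:3,3],T[:3,:3]@np.array([u,-v,-1.])
def hit(name,px,z,pose=None):
    o,d=ray(name,px,pose); return o+d*(z-o[2])/d[2]
def proj(P,pose):
    "world points -> wrist pixels"
    m=r.camera_model("wrist"); K=np.array(m["mtx"]); M=np.array(m["mount"])
    T=np.eye(4); T[:3,:3]=R.from_quat(pose[1]).as_matrix(); T[:3,3]=pose[0]
    C=np.linalg.inv(T@M); q=np.atleast_2d(P)@C[:3,:3].T+C[:3,3]; x,y,z=q[:,0],-q[:,1],-q[:,2]
    rr=np.hypot(x,y); th=np.arctan2(rr,z); k=np.where(rr>1e-9,th/rr,0)
    return np.c_[K[0,0]*x*k+K[0,2],K[1,1]*y*k+K[1,2]]
def wristshot(fn):
    s=r.sense(); pose=(np.array(s["tcp_pos"]),np.array(s["tcp_rot"])); p,d=r.grab_frame("wrist")
    cv2.imwrite(fn,p); np.savez(fn[:-4],p=p,d=d,pos=pose[0],q=pose[1]); return p,d,pose
E
python3 - <<'E'
from h import *
for n,l in (("scene",dict(sp=(225,187,.016),spt=(244,181,.016),ca=(448,246,.016),cat=(454,264,.016),cell=(315,199,.07),spout=(308,233,.024),jar=(367,294,.06),tip=(208,243,.045),pipA=(302,163,.01),pipB=(400,172,.01))),
 ("side",dict(sp=(366,284,.016),spt=(341,286,.016),ca=(257,165,.016),cat=(270,158,.016),cell=(318,191,.075),spout=(337,204,.024),jar=(351,143,.062),tip=(420,212,.045),pipA=(260,277,.01),pipB=(190,222,.01)))):
  for k,v in l.items(): print(n,k,np.round(hit(n,v[:2],v[2])[:2],3))
E
```

```text
scene sp [ 0.572 -0.22 ]
scene spt [ 0.533 -0.196]
scene ca [0.55  0.271]
scene cat [0.595 0.292]
scene cell [0.593 0.01 ]
scene spout [0.643 0.02 ]
scene jar [0.776 0.188]
scene tip [ 0.771 -0.118]
scene pipA [ 0.395 -0.12 ]
scene pipB [0.327 0.106]
side sp [ 0.564 -0.237]
side spt [ 0.521 -0.221]
side ca [0.546 0.255]
side cat [0.589 0.273]
side cell [ 0.587 -0.001]
side spout [0.637 0.002]
side jar [0.774 0.175]
side tip [ 0.764 -0.13 ]
side pipA [ 0.4   -0.125]
side pipB [0.33  0.104]
```

View pics/wrist0.png

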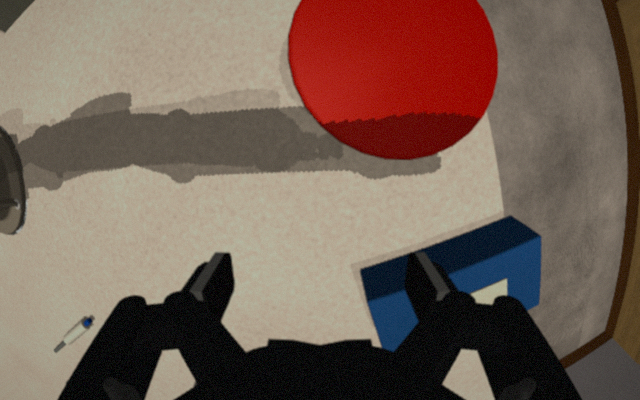

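Request:
jog_arm(
  plan=[
    [-506,-197,110,0,0,-0.331,0],
    [-506,-197,110,0,0,-0.331,0],
    [-506,-197,110,0,0,-0.331,0],
    [-506,-197,110,0,0,-0.331,0],
    [-506,-197,110,0,0,-0.331,0],
    [-506,-197,110,0,0,-0.331,0],
    [-506,-197,110,0,0,-0.331,0],
    [-506,-197,110,0,0,-0.331,0],
  ],
)

```text
time_s: 0.82
tcp_pos: [0.4616, 0.4022, 0.1432]
tcp_rot: [-0.0, 1.0, -0.0, -0.0]
contact_force: [1.1, 0.3, -0.3]
finger_gap: 0.0849
gripper_force: 0.0
```

Request:
jog_arm(
  plan=[
    [-160,-137,43,0,0,0,0],
    [-160,-137,43,0,0,0,0],
    [-160,-137,43,0,0,0,0],
    [-160,-137,43,0,0,0,0],
    [-160,-137,43,0,0,0,0],
    [-160,-137,43,0,0,0,0],
    [-160,-137,43,0,0,0,0],
    [-160,-137,43,0,0,0,0],
  ],
)

```text
time_s: 1.48
tcp_pos: [0.6202, 0.2667, 0.1]
tcp_rot: [0.0, 1.0, 0.0, -0.001]
contact_force: [-0.4, 0.5, -0.2]
finger_gap: 0.0856
gripper_force: 0.0
```

```bash
python3 - <<'E'
from h import *
p,d,pose=wristshot("pics/w_car.png"); print(pose)
E
```

```text
(array([0.62021636, 0.26669769, 0.10000421]), array([ 4.71735784e-04,  9.99999631e-01,  8.12695430e-05, -7.13019474e-04]))
```

Request:
jog_arm(
  plan=[
    [-40,-260,0,0,0,0,0],
    [-40,-260,0,0,0,0,0],
    [-40,-260,0,0,0,0,0],
    [-40,-260,0,0,0,0,0],
    [-40,-260,0,0,0,0,0],
    [-40,-260,0,0,0,0,0],
    [-40,-260,0,0,0,0,0],
    [-40,-260,0,0,0,0,0],
  ],
)

```text
time_s: 2.2
tcp_pos: [0.6607, 0.002, 0.1014]
tcp_rot: [0.003, 1.0, -0.001, 0.001]
contact_force: [-0.3, -0.3, 0.2]
finger_gap: 0.0855
gripper_force: 0.0
```

```bash
python3 - <<'E'
from h import *
p,d,pose=wristshot("pics/w_cell.png"); print(pose)
a=np.load("pics/w_car.npz")["p"]
big=np.hstack([cv2.resize(a[40:240,220:420],None,fx=2,fy=2),cv2.resize(p[40:240,220:420],None,fx=2,fy=2)])
cv2.imwrite("pics/v1.png",big)
E
```

```text
(array([0.66068776, 0.00200968, 0.10143303]), array([ 2.71750921e-03,  9.99995318e-01, -1.29359439e-03,  5.52970168e-04]))
```

View pics/v1.png

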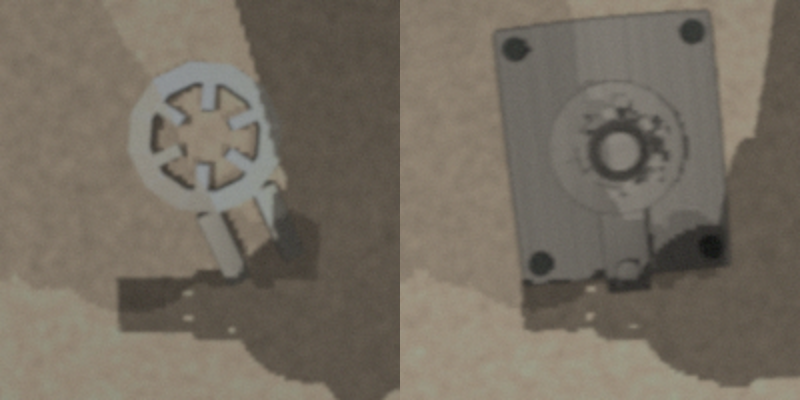

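Left panel shows the carrier: rim centre near (203,137), prong ends (232,272) and (291,250). Right panel shows the cell: foot corners (494,31), (710,10), (730,263), (524,281), hub nose (621,152), spout pointing down. The ribs don't resolve by eye, so I'll use depth.

```bash
cat >> h.py <<'E'
def cloud(fn):
    a=np.load(fn); m=r.camera_model("wrist"); K=np.array(m["mtx"]); M=np.array(m["mount"])
    vv,uu=np.mgrid[0:400,0:640]; x=(uu-K[0,2])/K[0,0]; y=(vv-K[1,2])/K[1,1]; th=np.hypot(x,y); ok=(a["d"]>0)&(th<1.2)
    k=np.tan(np.minimum(th,1.3))/np.maximum(th,1e-9); d=a["d"]
    P=np.stack([x*k*d,-y*k*d,-d],-1)[ok]; T=R.from_quat(a["q"]).as_matrix()
    return (P@M[:3,:3].T+M[:3,3])@T.T+a["pos"], a["p"][ok]
E
python3 - <<'E'
from h import *
for fn,c,rad in (("pics/w_car.npz",(.548,.263),.07),("pics/w_cell.npz",(.59,.004),.07)):
    P,_=cloud(fn); k=np.hypot(P[:,0]-c[0],P[:,1]-c[1])<rad; P=P[k]
    h,e=np.histogram(P[:,2],np.arange(-.01,.085,.004)); print(fn,[(round(float(b),3),int(a)) for a,b in zip(h,e)])
a=np.load("pics/w_cell.npz"); pose=(a["pos"],a["q"])
for n,l,z in (("foot",[(494,31),(710,10),(730,263),(524,281)],.01),("holes",[(515,49),(692,31),(711,247),(541,264)],.01)):
    W=np.array([hit("wrist",(220+(u-400)/2,40+v/2),z,pose)[:2] for u,v in l]); c=W.mean(0)
    ax=(W[2]+W[3]-W[0]-W[1]); ay=W[1]+W[2]-W[0]-W[3]; print(n,c.round(4),np.arctan2(ax[1],ax[0]),np.arctan2(-ay[0],ay[1]),np.hypot(*ax)/2,np.hypot(*ay)/2)
print("nose",hit("wrist",(220+221/2,40+152/2),.075,pose))
a=np.load("pics/w_car.npz"); pose=(a["pos"],a["q"])
W=[hit("wrist",(220+u/2,40+v/2),.016,pose)[:2] for u,v in ((203,137),(232,272),(291,250))]; print(W)
E
```

```text
pics/w_car.npz [(-0.01, 0), (-0.006, 23), (-0.002, 16409), (0.002, 149), (0.006, 80), (0.01, 85), (0.014, 3621), (0.018, 14), (0.022, 0), (0.026, 0), (0.03, 0), (0.034, 0), (0.038, 0), (0.042, 0), (0.046, 0), (0.05, 0), (0.054, 0), (0.058, 0), (0.062, 0), (0.066, 0), (0.07, 0), (0.074, 0), (0.078, 0)]
pics/w_cell.npz [(-0.01, 0), (-0.006, 7), (-0.002, 6083), (0.002, 45), (0.006, 3911), (0.01, 5470), (0.014, 291), (0.018, 0), (0.022, 771), (0.026, 919), (0.03, 1126), (0.034, 0), (0.038, 231), (0.042, 323), (0.046, 44), (0.05, 4), (0.054, 0), (0.058, 2), (0.062, 254), (0.066, 220), (0.07, 243), (0.074, 327), (0.078, 0)]
foot [0.5902 0.0083] 0.0942602699098718 0.09160813553185534 0.10686894806030667 0.088422941189533
holes [0.591  0.0083] 0.09915404290478405 0.10021069462620552 0.09098196393389159 0.0722980412301864
nose [0.59103185 0.00855981 0.075     ]
[array([0.54608583, 0.2679028 ]), array([0.60114353, 0.27977935]), array([0.5917937 , 0.30396388])]
```

```bash
cat >> h.py <<'E'
from scipy.optimize import minimize
def insdf(q,fork):
    "positive inside plate outline (plate frame)"
    a=np.arange(12)*np.pi/6; hexa=.030-np.max(q@np.array([np.cos(a),np.sin(a)]),axis=1)
    x,y=q.T
    tab=lambda y0,w: np.minimum(np.minimum(.060-x,x),w/2-abs(y-y0))
    t=np.maximum(tab(.0125,.010),tab(-.0125,.010)) if fork else tab(0,.014)
    return np.maximum(hexa,t)
def fitplate(P,x0,fork,top=.016):
    P=P[np.hypot(P[:,0]-x0[0],P[:,1]-x0[1])<.08]; lab=np.where(abs(P[:,2]-top)<.003,1.,np.where(P[:,2]<top-.011,-1.,0.)); 
    def f(v,s):
        c,n=np.cos(v[2]),np.sin(v[2]); q=(P[:,:2]-v[:2])@np.array([[c,-n],[n,c]]); w=np.hypot(*q.T)>.02
        return np.mean(w*(np.tanh(insdf(q,fork)/s)-lab)**2*(lab!=0))
    v=np.array(x0,float)
    for s in (.008,.003,.0012): v=minimize(f,v,args=(s,),method="Nelder-Mead",options=dict(xatol=1e-5,fatol=1e-7,initial_simplex=v+np.vstack([np.zeros(3),np.diag([.006,.006,.15])]))).x
    return v,f(v,.0012)
def ringprof(P,c,r0,r1,zlo,zhi):
    "best rib angle (mod 60 deg) for points classified high in ring"
    d=P[:,:2]-c; rr=np.hypot(*d.T); k=(rr>r0)&(rr<r1); a=np.arctan2(d[k,1],d[k,0]); z=P[k,2]
    hi=(z>zlo)&(z<zhi); w=hi-hi.mean(); s=np.sum(w*np.exp(6j*a)); return np.angle(s)/6, abs(s)/len(a), hi.mean(), len(a)
E
python3 - <<'E'
from h import *
P,_=cloud("pics/w_car.npz"); print("car",fitplate(P,(.547,.267,.42),True))
P,_=cloud("pics/w_cell.npz")
# pedestal top centre/axis: circle fit of seat-high points, nose
k=(P[:,2]>.072)&(np.hypot(P[:,0]-.59,P[:,1]-.008)<.03); print("nose",P[k].mean(0),k.sum())
k=(P[:,2]>.0085)&(P[:,2]<.0125)&(np.hypot(P[:,0]-.59,P[:,1]-.008)<.09)
rc,sz,an=cv2.minAreaRect((P[k,:2]*1000).astype(np.float32)); print("foot",rc,sz,an)
for c in ((.590,.0083),(.591,.0083),(.591,.0088),(.5905,.0078)):
    c=np.array(c); print(c,"low",np.round(ringprof(P,c,.0157,.0185,.037,.05),3),"up",np.round(ringprof(P,c,.0112,.0136,.058,.07),3))
E
```

```text
car (array([0.54598509, 0.26792358, 0.44393745]), np.float64(0.032533185760545265))
nose [0.59059377 0.00697502 0.07451388] 456
foot (590.629150390625, 6.8922119140625) (110.20819854736328, 90.4326171875) 5.484578609466553
[0.59   0.0083] low [-9.70e-02  2.74e-01  3.78e-01  4.37e+02] up [2.67e-01 2.78e-01 4.56e-01 3.31e+02]
[0.591  0.0083] low [-1.04e-01  2.72e-01  3.62e-01  4.58e+02] up [2.57e-01 2.88e-01 4.36e-01 3.53e+02]
[0.591  0.0088] low [-1.05e-01  2.53e-01  3.73e-01  4.37e+02] up [2.54e-01 2.49e-01 4.67e-01 3.30e+02]
[0.5905 0.0078] low [-9.70e-02  2.91e-01  3.78e-01  4.65e+02] up [2.60e-01 3.03e-01 4.38e-01 3.61e+02]
```

Request:
jog_arm(
  plan=[
    [18,-231,0,0,0,0,0],
    [18,-231,0,0,0,0,0],
    [18,-231,0,0,0,0,0],
    [18,-231,0,0,0,0,0],
    [18,-231,0,0,0,0,0],
    [18,-231,0,0,0,0,0],
    [18,-231,0,0,0,0,0],
  ],
)

```text
time_s: 2.83
tcp_pos: [0.6416, -0.2292, 0.1011]
tcp_rot: [0.002, 1.0, -0.002, 0.0]
contact_force: [-0.6, -2.2, -0.8]
finger_gap: 0.0854
gripper_force: 0.0
```

```bash
python3 - <<'E'
from h import *
p,d,pose=wristshot("pics/w_sp.png"); print(pose)
P,_=cloud("pics/w_sp.npz"); print("sp",fitplate(P,(.567,-.227,2.66),False))
P,_=cloud("pics/w_cell.npz")
for y in (.0065,.007,.0075):
    c=np.array([.5906,y]); print(c,"low",np.round(ringprof(P,c,.0157,.0185,.037,.05),3),"up",np.round(ringprof(P,c,.0112,.0136,.058,.07),3))
E
```

```text
(array([ 0.64156691, -0.22924482,  0.10110876]), array([ 2.46080992e-03,  9.99995298e-01, -1.82895640e-03,  5.67580873e-05]))
sp (array([ 0.56800459, -0.22794322,  2.79201131]), np.float64(0.025151930493345128))
[0.5906 0.0065] low [-9.50e-02  2.90e-01  3.99e-01  4.64e+02] up [2.54e-01 2.97e-01 4.51e-01 3.44e+02]
[0.5906 0.007 ] low [-9.60e-02  2.92e-01  3.83e-01  4.70e+02] up [2.60e-01 3.14e-01 4.55e-01 3.58e+02]
[0.5906 0.0075] low [-9.60e-02  2.92e-01  3.74e-01  4.79e+02] up [2.62e-01 3.18e-01 4.58e-01 3.54e+02]
```

Request:
jog_arm(
  plan=[
    [74,1,10,0,0,0.345,0],
    [74,1,20,0,0,0.345,0],
    [74,1,40,0,0,0.345,0],
    [74,1,40,0,0,0.345,0],
    [74,1,40,0,0,0.345,0],
    [74,1,40,0,0,0.345,0],
  ],
)

```text
time_s: 3.38
tcp_pos: [0.5718, -0.2202, 0.0617]
tcp_rot: [0.168, 0.986, 0.001, 0.001]
contact_force: [-0.5, 0.5, 0.3]
finger_gap: 0.0851
gripper_force: 0.0
```

```bash
python3 - <<'E'
from h import *
p,d,pose=wristshot("pics/w_sp2.png"); print(pose, "yawx",2*np.arctan2(pose[1][1],pose[1][0]))
P,_=cloud("pics/w_sp2.npz"); v,e=fitplate(P,(.568,-.228,2.79),False); print("sp",v,e)
Q=(P-pose[0])@R.from_quat(pose[1]).as_matrix()
k=(abs(Q[:,0])<.02)&(abs(Q[:,1])>.03)&(abs(Q[:,1])<.065)&(Q[:,2]<.035); F=Q[k]; print("finger",k.sum(),F[:,2].max(), [F[F[:,2]>F[:,2].max()-.006].min(0).round(4),F[F[:,2]>F[:,2].max()-.006].max(0).round(4)])
vt=(np.r_[v[:2],.008]-pose[0])@R.from_quat(pose[1]).as_matrix(); print("plate in tool",vt*1000, "force",r.sense()["contact_force"])
E
```

```text
(array([ 0.57180034, -0.22019041,  0.06169241]), array([1.68068581e-01, 9.85773997e-01, 6.83910553e-04, 1.45285592e-03])) yawx 2.8038521106343772
sp [ 0.5686646  -0.22784026  2.80156878] 0.015021137266145014
finger 21047 -0.03393815375746815 [array([-0.011 , -0.0493, -0.0399]), array([ 0.0112,  0.0487, -0.0339])]
plate in tool [ 0.56519484 -8.35532436 53.67585318] force [ 0.62842026 -0.44361773  0.46937433]
```

```bash
python3 - <<'E'
from h import *
a=np.load("pics/w_sp2.npz"); d=a["d"]
v=np.clip(cv2.convertScaleAbs(a["p"],alpha=2.2),0,255)
dd=cv2.applyColorMap(np.uint8(np.clip((d-.05)/.25,0,1)*255),cv2.COLORMAP_JET)
cv2.imwrite("pics/v2.png",np.hstack([v[60:400,120:520],dd[60:400,120:520]]))
for c in (200,215,230): print(c,d[230:330:8,c].round(3))
E
```

```text
200 [0.244 0.247 0.248 0.252 0.253 0.13  0.116 0.111 0.107 0.108 0.095 0.083
 0.08 ]
215 [0.244 0.246 0.249 0.137 0.13  0.121 0.119 0.118 0.118 0.119 0.116 0.085
 0.081]
230 [0.245 0.246 0.248 0.142 0.141 0.142 0.14  0.14  0.141 0.266 0.267 0.27
 0.274]
```

View pics/v2.png

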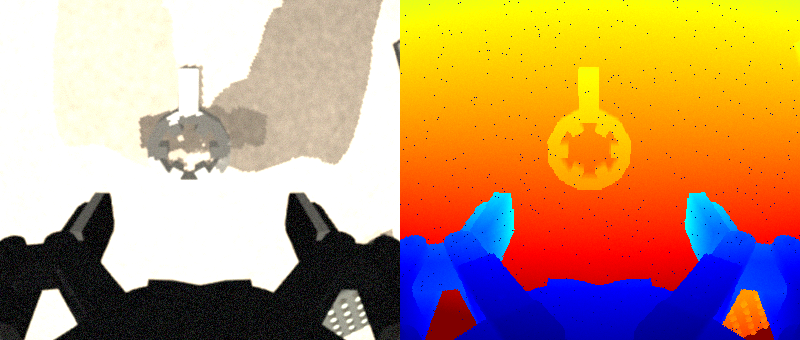

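```bash
python3 - <<'E'
from h import *
s=r.sense(); t=np.array(s["tcp_pos"]); T=R.from_quat(s["tcp_rot"]).as_matrix()
for n in ("side","scene"):
    m=r.camera_model(n);K=np.array(m["mtx"]);C=np.linalg.inv(np.array(m["camera_from_world"]))
    p,d=r.grab_frame(n); vv,uu=np.mgrid[0:400,0:640]; ok=d>0
    P=np.stack([(uu-K[0,2])/K[0,0]*d,-(vv-K[1,2])/K[1,1]*d,-d],-1)[ok]@C[:3,:3].T+C[:3,3]
    Q=(P-t)@T; k=(abs(Q[:,0])<.03)&(abs(Q[:,1])<.07)
    h,e=np.histogram(Q[k,2],np.arange(-.2,.08,.01)); print(n,[(round(float(b),2),int(a)) for a,b in zip(h,e)])
    for lo,hi in ((-.06,-.04),(-.04,-.02),(-.02,0),(0,.02),(.02,.04)):
        j=k&(Q[:,2]>lo)&(Q[:,2]<hi)
        if j.sum(): print(lo,j.sum(),Q[j].min(0).round(3),Q[j].max(0).round(3))
E
```

```text
side [(-0.2, 307), (-0.19, 201), (-0.18, 191), (-0.17, 192), (-0.16, 163), (-0.15, 93), (-0.14, 237), (-0.13, 173), (-0.12, 100), (-0.11, 80), (-0.1, 88), (-0.09, 69), (-0.08, 18), (-0.07, 72), (-0.06, 89), (-0.05, 84), (-0.04, 29), (-0.03, 0), (-0.02, 0), (-0.01, 0), (0.0, 0), (0.01, 0), (0.02, 0), (0.03, 0), (0.04, 454), (0.05, 347), (0.06, 837), (0.07, 0)]
-0.06 173 [-0.012 -0.06  -0.06 ] [ 0.011  0.049 -0.04 ]
-0.04 29 [-0.012 -0.052 -0.04 ] [ 0.01   0.044 -0.035]
scene [(-0.2, 191), (-0.19, 149), (-0.18, 127), (-0.17, 125), (-0.16, 129), (-0.15, 65), (-0.14, 200), (-0.13, 228), (-0.12, 166), (-0.11, 170), (-0.1, 136), (-0.09, 100), (-0.08, 69), (-0.07, 92), (-0.06, 94), (-0.05, 88), (-0.04, 37), (-0.03, 0), (-0.02, 0), (-0.01, 0), (0.0, 0), (0.01, 0), (0.02, 0), (0.03, 0), (0.04, 253), (0.05, 165), (0.06, 615), (0.07, 0)]
-0.06 182 [-0.012 -0.057 -0.06 ] [ 0.011  0.058 -0.04 ]
-0.04 37 [-0.011 -0.046 -0.04 ] [ 0.011  0.053 -0.032]
```

Three cameras agree that the open fingertips stand about 34 mm behind the reported TCP, not 4 to 17 mm ahead. I'll trust the images and descend in stages.

Request:
jog_arm(
  plan=[
    [0.5,-8.4,20,0,0,0,0],
    [0.5,-8.4,45,0,0,0,0],
    [0.5,-8.4,65,0,0,0,0],
    [0.5,-8.4,75,0,0,0,0],
    [0.5,-8.4,75,0,0,0,0],
    [0.5,-8.4,75,0,0,0,0],
  ],
)

```text
time_s: 4.03
tcp_pos: [0.5661, -0.2309, -0.0141]
tcp_rot: [0.171, 0.985, 0.0, 0.0]
contact_force: [-0.6, -0.6, 0.4]
finger_gap: 0.0854
gripper_force: 0.0
```

```bash
cat >> h.py <<'E'
def look(fn,x0,fork,top=.016):
    p,d,pose=wristshot(fn); P,_=cloud(fn[:-4]+".npz"); T=R.from_quat(pose[1]).as_matrix()
    v,e=fitplate(P,x0,fork,top); vt=(np.r_[v[:2],top]-pose[0])@T
    yaw=2*np.arctan2(pose[1][1],pose[1][0])
    Q=(P-pose[0])@T
    for s in (-1,1):
        F=Q[(abs(Q[:,0])<.0125)&(Q[:,1]*s>.02)&(Q[:,1]*s<.06)&(Q[:,2]<-.02+0)&(Q[:,2]>-.06)]
        if len(F): F=F[F[:,2]>F[:,2].max()-.004]; print("tip",s,F.min(0).round(4),F.max(0).round(4))
    print("pos",pose[0].round(4),"yaw",round(yaw,4),"tilt",T[:,2].round(4),"plate",v.round(4),round(e,4),"in tool mm",(vt*1000).round(1),"dyaw",round((v[2]-yaw+np.pi/2)%np.pi-np.pi/2,4))
    s=r.sense(); print("F",np.round(s["contact_force"],2),"M",np.round(s["torque"],3),"gap",s["finger_gap"],"t",s["time_s"])
    return P,pose,v
E
python3 - <<'E'
from h import *
look("pics/w_sp3.png",(.568,-.228,2.80),False)
E
```

```text
tip -1 [ 0.0069 -0.0265 -0.0245] [ 0.0121 -0.0234 -0.0207]
tip 1 [-0.0124  0.0203 -0.024 ] [ 0.0092  0.0329 -0.02  ]
pos [ 0.5661 -0.2309 -0.0141] yaw 2.7973 tilt [ 5.e-04  1.e-04 -1.e+00] plate [ 0.5685 -0.2278  2.7942] 0.0212 in tool mm [ -1.2   3.7 -30.1] dyaw -0.0032
F [ 0.76 -0.29 -0.22] M [-0.038  0.023 -0.053] gap 0.08544162955228052 t 4.0833
```

Request:
jog_arm(
  plan=[
    [-1.2,3.7,6,0,0,0,0],
    [-1.2,3.7,11,0,0,0,0],
    [-1.2,3.7,11,0,0,0,0],
    [-1.2,3.7,11,0,0,0,0],
    [-1.2,3.7,11,0,0,0,0],
    [-1.2,3.7,11,0,0,0,0],
  ],
)

```text
time_s: 4.58
tcp_pos: [0.5679, -0.228, -0.0252]
tcp_rot: [0.172, 0.985, -0.0, 0.0]
contact_force: [0.3, -0.9, -0.2]
finger_gap: 0.0855
gripper_force: 0.0
```

```bash
python3 - <<'E'
from h import *
P,pose,v=look("pics/w_sp4.png",(.568,-.228,2.80),False)
Q=(P-pose[0])@R.from_quat(pose[1]).as_matrix()
k=(abs(Q[:,0])<.0125)&(abs(Q[:,1])>.038)&(abs(Q[:,1])<.065)&(P[:,2]>.003)
print(P[k,2].min(),Q[k&(P[:,2]<.02)].round(3)[:3], k.sum())
E
```

```text
tip -1 [-0.0125 -0.06   -0.0275] [ 0.0125 -0.0274 -0.0236]
tip 1 [-0.0125  0.0203 -0.027 ] [ 0.0125  0.06   -0.0231]
pos [ 0.5679 -0.228  -0.0252] yaw 2.7967 tilt [ 4.e-04 -1.e-04 -1.e+00] plate [ 0.5687 -0.2278  2.7984] 0.0451 in tool mm [ -0.7   0.4 -41.2] dyaw 0.0017
F [-0.52  1.33 -0.34] M [ 0.003  0.003 -0.014] gap 0.0851290286893049 t 4.6333
0.008924583723792998 [[ 0.012 -0.049 -0.041]
 [ 0.01  -0.05  -0.038]
 [ 0.011 -0.049 -0.04 ]] 17344
```

Request:
jog_arm(
  newtons=40,
  plan=[
    [-0.7,0.4,0,0,0,0,100],
    [-0.7,0.4,0,0,0,0,120],
    [-0.7,0.4,0,0,0,0,140],
    [-0.7,0.4,0,0,0,0,140],
    [-0.7,0.4,0,0,0,0,140],
    [-0.7,0.4,0,0,0,0,140],
  ],
)

```text
time_s: 5.13
tcp_pos: [0.5691, -0.2278, -0.025]
tcp_rot: [0.172, 0.985, 0.0, 0.0]
contact_force: [0.6, 0.1, 4.4]
finger_gap: 0.0589
gripper_force: 44.3
```

Request:
jog_arm(
  plan=[
    [0,0,-8,0,0,0,140],
    [0,0,-25,0,0,0,140],
    [0,0,-50,0,0,0,140],
    [0,0,-80,0,0,0,140],
    [0,0,-105,0,0,0,140],
    [0,0,-115,0,0,0,140],
    [0,0,-115,0,0,0,140],
  ],
)

```text
time_s: 5.72
tcp_pos: [0.5703, -0.2284, 0.0923]
tcp_rot: [0.172, 0.985, -0.0, 0.003]
contact_force: [1.1, 0.1, -1.6]
finger_gap: 0.0589
gripper_force: 43.9
```

Request:
jog_arm(
  plan=[
    [8,30,0,0,0,-0.05,140],
    [18,68,0,0,0,-0.1,140],
    [28,108,0,0,0,-0.15,140],
    [38,148,0,0,0,-0.2,140],
    [48,188,0,0,0,-0.25,140],
    [56,220,0,0,0,-0.25,140],
    [58,229,0,0,0,-0.25,140],
    [58,229,0,0,0,-0.25,140],
  ],
)

```text
time_s: 6.38
tcp_pos: [0.5901, 0.0128, 0.0874]
tcp_rot: [0.044, 0.999, 0.001, -0.002]
contact_force: [0.3, 0.7, -1.3]
finger_gap: 0.0586
gripper_force: 43.8
```

Request:
jog_arm(
  plan=[
    [0,0,0,0,0,0,140],
    [0,0,0,0,0,0,140],
    [0,0,0,0,0,0,140],
    [0,0,0,0,0,0,140],
  ],
)

```text
time_s: 6.72
tcp_pos: [0.5911, 0.0051, 0.0893]
tcp_rot: [0.049, 0.999, -0.0, -0.0]
contact_force: [-0.4, 0.6, -1.5]
finger_gap: 0.0587
gripper_force: 43.8
```

```bash
python3 - <<'E'
from h import *
s=r.sense(); print(s["tcp_pos"])
z=s["tcp_pos"][2]
P,pose,v=look("pics/w_h1.png",(.5906,.007,3.045),False,top=z+.0412)
k=(np.hypot(P[:,0]-.5906,P[:,1]-.007)<.075)&(P[:,2]>.09); h,e=np.histogram(P[k,2],np.arange(z+.03,z+.06,.001)); print(h.tolist())
k=(P[:,2]>.060)&(P[:,2]<.08)&(np.hypot(P[:,0]-.59,P[:,1]-.007)<.02); print("nose seen",k.sum(),P[k].mean(0))
E
```

```text
[0.59106199 0.00511168 0.08934599]
tip -1 [ 0.0046 -0.0291 -0.0291] [ 0.0122 -0.0201 -0.0257]
tip 1 [ 0.0045  0.02   -0.0315] [ 0.0123  0.0354 -0.0275]
pos [0.5911 0.0051 0.0893] yaw 3.0434 tilt [-5.e-04 -8.e-04 -1.e+00] plate [0.5904 0.0045 3.0383] 0.1117 in tool mm [  0.6  -0.7 -41.2] dyaw -0.0052
F [-0.36 -0.87 -1.29] M [ 0.015 -0.064 -0.02 ] gap 0.059220230272769715 t 6.7667
[195, 206, 198, 234, 236, 239, 251, 276, 290, 538, 3880, 4827, 583, 110, 79, 92, 108, 106, 106, 87, 98, 110, 103, 109, 119, 116, 111, 120, 107, 91]
nose seen 109 [0.59599903 0.00389725 0.07202697]
```

Request:
jog_arm(
  plan=[
    [0,2.5,10,0,0,-0.007,140],
    [0,2.5,24,0,0,-0.007,140],
    [0,2.5,32,0,0,-0.007,140],
    [0,2.5,32,0,0,-0.007,140],
    [0,2.5,32,0,0,-0.007,140],
    [0,2.5,32,0,0,-0.007,140],
    [0,2.5,32,0,0,-0.007,140],
    [0,2.5,32,0,0,-0.007,140],
  ],
)

```text
time_s: 7.43
tcp_pos: [0.5922, 0.01, 0.0583]
tcp_rot: [0.044, 0.999, 0.0, 0.001]
contact_force: [-0.1, 0.3, -0.6]
finger_gap: 0.0589
gripper_force: 43.8
```

```bash
python3 - <<'E'
from h import *
z=r.sense()["tcp_pos"][2]
P,pose,v=look("pics/w_h2.png",(.5906,.007,3.045),False,top=z+.0412)
k=(P[:,2]>.055)&(P[:,2]<.08)&(np.hypot(P[:,0]-.59,P[:,1]-.007)<.02); print("nose seen",k.sum(),P[k].mean(0))
a=np.load("pics/w_h2.npz"); cv2.imwrite("pics/v3.png",cv2.resize(cv2.convertScaleAbs(a["p"][130:330,200:440],alpha=2),None,fx=2.5,fy=2.5))
E
```

```text
tip -1 [ 0.0047 -0.029  -0.029 ] [ 0.0122 -0.0201 -0.0251]
tip 1 [ 0.0045  0.0203 -0.0312] [ 0.0122  0.0344 -0.0272]
pos [0.5922 0.01   0.0583] yaw 3.0538 tilt [ 1.4e-03  2.0e-04 -1.0e+00] plate [0.5916 0.0094 3.0499] 0.1133 in tool mm [  0.5  -0.6 -41.2] dyaw -0.0039
F [-0.23  0.06 -0.19] M [0.016 0.007 0.004] gap 0.05868901053995149 t 7.4833
nose seen 673 [0.59061639 0.00801728 0.07250902]
```

View pics/v3.png

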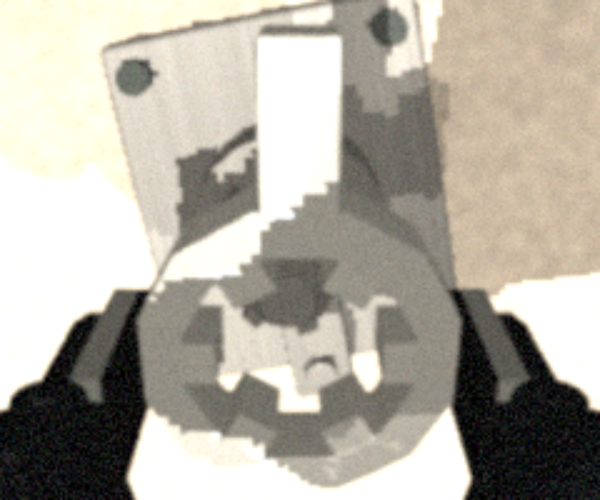

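The picture shows the spacer held level, tab up at (300,110), bore roughly over the hub nose at (318,355 in crop).

Request:
jog_arm(
  plan=[
    [0,0,0,0,0,0,140],
    [0,0,0,0,0,0,140],
    [0,0,0,0,0,0,140],
    [0,0,0,0,0,0,140],
    [0,0,0,0,0,0,140],
    [0,0,0,0,0,0,140],
  ],
)

```text
time_s: 7.98
tcp_pos: [0.5916, 0.01, 0.0576]
tcp_rot: [0.044, 0.999, 0.0, 0.0]
contact_force: [0.1, 0.5, -1.4]
finger_gap: 0.0591
gripper_force: 43.8
```

```bash
python3 - <<'E'
from h import *
z=r.sense()["tcp_pos"][2]
P,pose,v=look("pics/w_h3.png",(.5906,.007,3.045),False,top=z+.0412)
def disk(P):
    k=(P[:,2]>.0735)&(P[:,2]<.077)&(np.hypot(P[:,0]-.59,P[:,1]-.007)<.012); q=P[k,:2]; return k.sum(),q.mean(0),(q.min(0)+q.max(0))/2,q.max(0)-q.min(0),P[k,2].mean()
for f in ("w_cell","w_h2","w_h3"): print(f,disk(cloud(f"pics/{f}.npz")[0]))
E
```

```text
tip -1 [ 0.0048 -0.0325 -0.0293] [ 0.012  -0.0201 -0.0254]
tip 1 [ 0.0045  0.0201 -0.0317] [ 0.0124  0.0353 -0.0278]
pos [0.5916 0.01   0.0576] yaw 3.0539 tilt [ 0.e+00  1.e-04 -1.e+00] plate [0.5911 0.0096 3.0532] 0.1122 in tool mm [  0.4  -0.5 -41.2] dyaw -0.0007
F [ 0.46  0.12 -1.15] M [-0.007 -0.015  0.057] gap 0.058833818378732 t 8.0333
w_cell (np.int64(361), array([0.59060963, 0.00705266]), array([0.59082504, 0.00708326]), array([0.01304221, 0.01350535]), np.float64(0.07497487499011393))
w_h2 (np.int64(390), array([0.59005652, 0.00754209]), array([0.58996433, 0.00708406]), array([0.01313313, 0.01288689]), np.float64(0.07502823475071249))
w_h3 (np.int64(416), array([0.59012736, 0.00743468]), array([0.59047808, 0.00695511]), array([0.01352804, 0.01332751]), np.float64(0.07501203597240771))
```

Request:
jog_arm(
  plan=[
    [0.6,-2.4,0,0,0,0.007,140],
    [0.6,-2.4,0,0,0,0.007,140],
    [0.6,-2.4,0,0,0,0.007,140],
    [0.6,-2.4,0,0,0,0.007,140],
    [0.6,-2.4,0,0,0,0.007,140],
    [0.6,-2.4,0,0,0,0.007,140],
  ],
)

```text
time_s: 8.53
tcp_pos: [0.5909, 0.0077, 0.0576]
tcp_rot: [0.047, 0.999, 0.0, 0.0]
contact_force: [1.3, 0.3, -1.4]
finger_gap: 0.0587
gripper_force: 43.8
```

Request:
jog_arm(
  plan=[
    [0,0,5,0,0,0,140],
    [0,0,10,0,0,0,140],
    [0,0,14,0,0,0,140],
    [0,0,14,0,0,0,140],
    [0,0,14,0,0,0,140],
  ],
)

```text
time_s: 8.95
tcp_pos: [0.5903, 0.0076, 0.043]
tcp_rot: [0.047, 0.999, -0.0, -0.001]
contact_force: [0.1, -1.0, -2.2]
finger_gap: 0.0589
gripper_force: 43.8
```

```bash
python3 - <<'E'
from h import *
z=r.sense()["tcp_pos"][2]
P,pose,v=look("pics/w_h4.png",(.5906,.007,3.045),False,top=z+.0412)
k=(P[:,2]>.0735)&(P[:,2]<.077)&(np.hypot(P[:,0]-.59,P[:,1]-.007)<.012); q=P[k,:2]; print(k.sum(),q.mean(0),(q.min(0)+q.max(0))/2)
E
```

```text
tip -1 [ 0.0048 -0.0302 -0.0295] [ 0.0124 -0.0202 -0.0258]
tip 1 [ 0.005   0.0203 -0.0313] [ 0.0122  0.0352 -0.0273]
pos [0.5903 0.0076 0.043 ] yaw 3.0469 tilt [-0.0012 -0.     -1.    ] plate [0.59   0.0071 3.044 ] 0.1128 in tool mm [  0.3  -0.6 -41.2] dyaw -0.0029
F [-0.22  0.56 -2.11] M [ 0.055 -0.043 -0.006] gap 0.05915813265390088 t 9.0
514 [0.58970264 0.00720487] [0.58972618 0.00704968]
```

Request:
jog_arm(
  plan=[
    [0,0,5,0,0,0,140],
    [0,0,10,0,0,0,140],
    [0,0,15,0,0,0,140],
    [0,0,19,0,0,0,140],
    [0,0,20,0,0,0,140],
    [0,0,20,0,0,0,140],
  ],
)

```text
time_s: 9.5
tcp_pos: [0.5903, 0.0076, 0.0229]
tcp_rot: [0.047, 0.999, -0.0, -0.001]
contact_force: [0.4, 0.2, -1.4]
finger_gap: 0.059
gripper_force: 43.8
```

Request:
jog_arm(
  plan=[
    [0,0,1,0,0,0,140],
    [0,0,2,0,0,0,140],
    [0,0,3,0,0,0,140],
    [0,0,4,0,0,0,140],
    [0,0,4,0,0,0,140],
  ],
)

```text
time_s: 9.92
tcp_pos: [0.5907, 0.0076, 0.0195]
tcp_rot: [0.047, 0.999, 0.0, -0.0]
contact_force: [0.0, -0.2, -1.5]
finger_gap: 0.0592
gripper_force: 43.8
```

Request:
jog_arm(
  plan=[
    [0,0,1,0,0,0,140],
    [0,0,2,0,0,0,140],
    [0,0,3,0,0,0,140],
    [0,0,3,0,0,0,140],
  ],
)

```text
time_s: 10.25
tcp_pos: [0.5907, 0.0076, 0.0164]
tcp_rot: [0.047, 0.999, 0.0, -0.0]
contact_force: [-0.5, 0.1, -0.8]
finger_gap: 0.0594
gripper_force: 43.8
```

Request:
jog_arm(
  plan=[
    [0,0,0.5,0,0,0,140],
    [0,0,1,0,0,0,140],
    [0,0,1.5,0,0,0,140],
    [0,0,1.5,0,0,0,140],
  ],
)

```text
time_s: 10.58
tcp_pos: [0.5908, 0.0076, 0.015]
tcp_rot: [0.047, 0.999, 0.0, -0.0]
contact_force: [0.4, -0.2, -1.2]
finger_gap: 0.0592
gripper_force: 43.8
```

Underside is now at about 40 mm, just at the ribs, with no contact.

Request:
jog_arm(
  plan=[
    [0,0,0.5,0,0,0,140],
    [0,0,1,0,0,0,140],
    [0,0,1.5,0,0,0,140],
    [0,0,1.5,0,0,0,140],
  ],
)

```text
time_s: 10.92
tcp_pos: [0.5907, 0.0077, 0.0135]
tcp_rot: [0.047, 0.999, 0.0, -0.0]
contact_force: [0.4, 0.5, -1.7]
finger_gap: 0.0586
gripper_force: 43.8
```

Request:
jog_arm(
  plan=[
    [0,0,0.5,0,0,0,140],
    [0,0,1,0,0,0,140],
    [0,0,1,0,0,0,140],
  ],
)

```text
time_s: 11.17
tcp_pos: [0.5907, 0.0076, 0.0125]
tcp_rot: [0.047, 0.999, 0.0, -0.0]
contact_force: [0.4, -0.0, -1.1]
finger_gap: 0.0589
gripper_force: 43.8
```

Request:
jog_arm(
  plan=[
    [0,0,1,0,0,0,140],
    [0,0,2,0,0,0,140],
    [0,0,3,0,0,0,140],
    [0,0,4,0,0,0,140],
    [0,0,4,0,0,0,140],
  ],
)

```text
time_s: 11.58
tcp_pos: [0.5906, 0.0077, 0.0083]
tcp_rot: [0.047, 0.999, 0.0, -0.0]
contact_force: [-0.6, -0.4, -0.8]
finger_gap: 0.0587
gripper_force: 43.8
```

Request:
jog_arm(
  plan=[
    [0,0,0.7,0,0,0,140],
    [0,0,1.4,0,0,0,140],
    [0,0,2,0,0,0,140],
    [0,0,2,0,0,0,140],
  ],
)

```text
time_s: 11.92
tcp_pos: [0.5907, 0.0077, 0.0065]
tcp_rot: [0.047, 0.999, 0.0, -0.0]
contact_force: [0.1, -0.2, -2.0]
finger_gap: 0.0589
gripper_force: 43.8
```

Request:
jog_arm(
  plan=[
    [0,0,0.4,0,0,0,140],
    [0,0,0.8,0,0,0,140],
    [0,0,0.8,0,0,0,140],
  ],
)

```text
time_s: 12.17
tcp_pos: [0.5908, 0.0077, 0.0057]
tcp_rot: [0.047, 0.999, 0.0, -0.0]
contact_force: [0.6, -0.4, -1.6]
finger_gap: 0.059
gripper_force: 43.8
```

Request:
jog_arm(
  plan=[
    [0,0,0.3,0,0,0,140],
    [0,0,0.6,0,0,0,140],
    [0,0,0.6,0,0,0,140],
  ],
)

```text
time_s: 12.42
tcp_pos: [0.5908, 0.0077, 0.0052]
tcp_rot: [0.047, 0.999, 0.0, -0.0]
contact_force: [-0.5, 0.2, -1.3]
finger_gap: 0.0587
gripper_force: 43.8
```

Request:
jog_arm(
  plan=[
    [0,0,0.3,0,0,0,140],
    [0,0,0.6,0,0,0,140],
    [0,0,0.6,0,0,0,140],
  ],
)

```text
time_s: 12.67
tcp_pos: [0.5909, 0.0077, 0.0051]
tcp_rot: [0.047, 0.999, 0.0, -0.0]
contact_force: [-0.9, -0.3, 3.5]
finger_gap: 0.0593
gripper_force: 44.3
```

Request:
jog_arm(
  plan=[
    [0,0,0,0,0,0,100],
    [0,0,0,0,0,0,60],
    [0,0,0,0,0,0,0],
    [0,0,0,0,0,0,0],
    [0,0,0,0,0,0,0],
    [0,0,-10,0,0,0,0],
    [0,0,-30,0,0,0,0],
    [0,0,-60,0,0,0,0],
  ],
)

```text
time_s: 13.33
tcp_pos: [0.5886, 0.0076, 0.0634]
tcp_rot: [0.047, 0.999, -0.0, -0.003]
contact_force: [-0.2, 0.8, -0.2]
finger_gap: 0.0857
gripper_force: 0.0
```

Request:
jog_arm(
  plan=[
    [0,0,-30,0,0,0,0],
    [-35,0,-40,0,0,0,0],
    [-70,0,-40,0,0,0,0],
    [-70,0,-40,0,0,0,0],
    [-70,0,-40,0,0,0,0],
    [-70,0,-40,0,0,0,0],
  ],
)

```text
time_s: 13.83
tcp_pos: [0.6595, 0.001, 0.1043]
tcp_rot: [0.047, 0.999, -0.0, -0.001]
contact_force: [0.1, -0.4, -0.2]
finger_gap: 0.0851
gripper_force: 0.0
```

```bash
python3 - <<'E'
from h import *
P,pose,v=look("pics/w_c2.png",(.5906,.007,3.045),False,top=.046)
d=P[:,:2]-v[:2]; rr=np.hypot(*d.T); k=(rr>.021)&(rr<.028)
A=np.c_[d[k],np.ones(k.sum())]; print("top plane",np.linalg.lstsq(A,P[k,2],rcond=None)[0])
k=(P[:,2]>.0735)&(P[:,2]<.077)&(rr<.012); q=P[k,:2]; c=(q.min(0)+q.max(0))/2; print(k.sum(),q.mean(0),c)
c=(c+q.mean(0))/2
print("up",ringprof(P,c,.0112,.0136,.058,.07),ringprof(P,v[:2],.0112,.0136,.058,.07))
E
```

```text
tip -1 [-0.0103 -0.0438 -0.038 ] [ 0.0097 -0.0428 -0.034 ]
tip 1 [-0.0097  0.0416 -0.0381] [ 0.009   0.0427 -0.0341]
pos [0.6595 0.001  0.1043] yaw 3.0468 tilt [-0.0017  0.     -1.    ] plate [0.5898 0.0072 3.045 ] 0.0298 in tool mm [69.9 -0.5 58.4] dyaw -0.0017
F [ 0.48 -0.56 -0.53] M [ 0.029  0.029 -0.   ] gap 0.0853126316356661 t 13.8833
top plane [-0.01835907  0.00444806  0.04458674]
349 [0.59041582 0.00689281] [0.59068214 0.00691388]
up (np.float64(0.2534139155922897), np.float64(0.3123013086149497), np.float64(0.44321329639889195), 361) (np.float64(0.2586390185708791), np.float64(0.2907449642473349), np.float64(0.4617737003058104), 327)
```

Request:
jog_arm(
  plan=[
    [20,37,0,0,0,-0.1,0],
    [40,74,0,0,0,-0.2,0],
    [60,111,0,0,0,-0.3,0],
    [80,148,10,0,0,-0.42,0],
    [100,185,20,0,0,-0.539,0],
    [120,221,30,0,0,-0.539,0],
    [138,255,40,0,0,-0.539,0],
    [138,255,44,0,0,-0.539,0],
  ],
)

```text
time_s: 14.55
tcp_pos: [0.5399, 0.2782, 0.0594]
tcp_rot: [-0.227, 0.974, 0.003, -0.002]
contact_force: [-0.1, 1.6, -1.1]
finger_gap: 0.0853
gripper_force: 0.0
```

Request:
jog_arm(
  plan=[
    [0,0,0,0,0,0,0],
    [0,0,0,0,0,0,0],
    [0,0,0,0,0,0,0],
    [0,0,0,0,0,0,0],
    [0,0,0,0,0,0,0],
    [0,0,0,0,0,0,0],
  ],
)

```text
time_s: 15.05
tcp_pos: [0.548, 0.2667, 0.0611]
tcp_rot: [-0.219, 0.976, -0.0, 0.0]
contact_force: [-0.4, 0.9, 0.2]
finger_gap: 0.0853
gripper_force: 0.0
```

```bash
python3 - <<'E'
from h import *
P,pose,v=look("pics/w_ca2.png",(.546,.268,.444),True)
P,_=cloud("pics/w_c2.npz"); rr=np.hypot(P[:,0]-.5902,P[:,1]-.0071); k=(rr>.022)&(rr<.028)&(P[:,2]>.04); print("spacer top",np.median(P[k,2]),np.percentile(P[k,2],[5,95]))
E
```

```text
tip -1 [-0.0101 -0.0505 -0.0383] [ 0.0106 -0.0428 -0.0343]
tip 1 [-0.0095  0.0418 -0.0378] [ 0.0092  0.0427 -0.0338]
pos [0.548  0.2667 0.0611] yaw 3.5837 tilt [ 8.e-04  1.e-04 -1.e+00] plate [0.5463 0.2681 0.4453] 0.0197 in tool mm [ 1.   2.  45.1] dyaw 0.0032
F [-0.12  0.14  0.34] M [-0.058  0.038  0.032] gap 0.08529699595978361 t 15.1
spacer top 0.04615146420048441 [0.04490061 0.0473295 ]
```

Request:
jog_arm(
  plan=[
    [1,2,20,0,0,-0.003,0],
    [1,2,45,0,0,-0.003,0],
    [1,2,70,0,0,-0.003,0],
    [1,2,82,0,0,-0.003,0],
    [1,2,85,0,0,-0.003,0],
    [1,2,85,0,0,-0.003,0],
    [1,2,85,0,0,-0.003,0],
    [1,2,85,0,0,-0.003,0],
  ],
)

```text
time_s: 15.77
tcp_pos: [0.5469, 0.2699, -0.0228]
tcp_rot: [-0.222, 0.975, 0.0, 0.001]
contact_force: [-0.3, -0.1, -0.3]
finger_gap: 0.0855
gripper_force: 0.0
```

Request:
jog_arm(
  plan=[
    [0,0,0,0,0,0,0],
    [0,0,0,0,0,0,0],
    [0,0,0,0,0,0,0],
  ],
)

```text
time_s: 16.02
tcp_pos: [0.546, 0.2695, -0.0236]
tcp_rot: [-0.222, 0.975, 0.0, 0.001]
contact_force: [-0.4, 0.3, -0.7]
finger_gap: 0.0855
gripper_force: 0.0
```

```bash
python3 - <<'E'
from h import *
P,pose,v=look("pics/w_ca3.png",(.546,.268,.444),True)
E
```

```text
tip -1 [-0.0125 -0.06   -0.0256] [ 0.0125 -0.02   -0.0217]
tip 1 [-0.0124  0.0269 -0.0254] [ 0.0125  0.06   -0.0218]
pos [ 0.546   0.2695 -0.0236] yaw 3.5888 tilt [ 1.2e-03  7.0e-04 -1.0e+00] plate [0.5461 0.268  0.4431] 0.0455 in tool mm [  0.5  -1.4 -39.6] dyaw -0.0042
F [ 0.2   0.01 -0.22] M [-0.002  0.01  -0.011] gap 0.0854223993791315 t 16.0667
```

Request:
jog_arm(
  newtons=40,
  plan=[
    [0.5,-1.4,0,0,0,0.004,60],
    [0.5,-1.4,0,0,0,0.004,100],
    [0.5,-1.4,0,0,0,0.004,140],
    [0.5,-1.4,0,0,0,0.004,140],
    [0.5,-1.4,0,0,0,0.004,140],
    [0.5,-1.4,0,0,0,0.004,140],
    [0.5,-1.4,0,0,0,0.004,140],
  ],
)

```text
time_s: 16.65
tcp_pos: [0.5459, 0.2678, -0.024]
tcp_rot: [-0.22, 0.976, 0.0, 0.0]
contact_force: [-0.6, -1.3, 5.9]
finger_gap: 0.0591
gripper_force: 44.5
```

Request:
jog_arm(
  plan=[
    [0,0,-8,0,0,0,140],
    [0,0,-25,0,0,0,140],
    [0,0,-50,0,0,0,140],
    [0,0,-80,0,0,0,140],
    [0,0,-110,0,0,0,140],
    [0,0,-128,0,0,0,140],
    [0,0,-128,0,0,0,140],
  ],
)

```text
time_s: 17.23
tcp_pos: [0.5484, 0.2696, 0.1082]
tcp_rot: [-0.22, 0.976, 0.001, 0.004]
contact_force: [0.5, -0.5, -1.2]
finger_gap: 0.059
gripper_force: 43.8
```

Request:
jog_arm(
  plan=[
    [9,-33,0,0,0,0.04,140],
    [20,-72,0,0,0,0.08,140],
    [31,-110,0,0,0,0.12,140],
    [42,-148,0,0,0,0.16,140],
    [53,-186,0,0,0,0.186,140],
    [64,-224,0,0,0,0.186,140],
    [72,-255,0,0,0,0.186,140],
    [72,-255,0,0,0,0.186,140],
  ],
)

```text
time_s: 17.9
tcp_pos: [0.5895, -0.0042, 0.1024]
tcp_rot: [-0.122, 0.992, -0.003, -0.001]
contact_force: [-0.9, -0.6, -1.2]
finger_gap: 0.0588
gripper_force: 43.8
```

Request:
jog_arm(
  plan=[
    [0,0,0,0,0,0,140],
    [0,0,10,0,0,0,140],
    [0,0,10,0,0,0,140],
    [0,0,10,0,0,0,140],
    [0,0,10,0,0,0,140],
    [0,0,10,0,0,0,140],
    [0,0,10,0,0,0,140],
    [0,0,10,0,0,0,140],
  ],
)

```text
time_s: 18.57
tcp_pos: [0.5901, 0.0069, 0.0938]
tcp_rot: [-0.129, 0.992, 0.0, 0.0]
contact_force: [0.0, -0.1, -1.7]
finger_gap: 0.0588
gripper_force: 43.8
```

```bash
cat >> h.py <<'E'
def held(fn,tz):
    z=r.sense()["tcp_pos"][2]; P,pose,v=look(fn,(.5903,.007,.257),True,top=z+tz)
    k=(P[:,2]>.0735)&(P[:,2]<.077)&(np.hypot(P[:,0]-.59,P[:,1]-.007)<.012); q=P[k,:2]
    if len(q): print("disk",k.sum(),q.mean(0).round(4),((q.min(0)+q.max(0))/2).round(4),np.ptp(q,axis=0).round(4))
    k=(np.hypot(P[:,0]-v[0],P[:,1]-v[1])<.028)&(abs(P[:,2]-z-tz)<.005); print("top in tool",-np.median(P[k,2]-z))
E
python3 - <<'E'
from h import *
held("pics/w_k1.png",.0396)
E
```

```text
tip -1 [ 0.0013 -0.0301 -0.0277] [ 0.012  -0.02   -0.0238]
tip 1 [ 0.0015  0.0202 -0.0293] [ 0.0105  0.0336 -0.0255]
pos [0.5901 0.0069 0.0938] yaw 3.3994 tilt [ 5.e-04  2.e-04 -1.e+00] plate [0.5912 0.0067 0.2554] 0.1427 in tool mm [ -1.   -0.5 -39.6] dyaw -0.0024
F [-0.45 -0.86 -0.91] M [-0.036  0.029 -0.02 ] gap 0.05895799953191011 t 18.6167
disk 31 [0.5955 0.0082] [0.5954 0.0083] [0.003  0.0076]
top in tool -0.03995356808778895
```

Request:
jog_arm(
  plan=[
    [0.7,0.6,10,0,0,0,140],
    [0.7,0.6,20,0,0,0,140],
    [0.7,0.6,30,0,0,0,140],
    [0.7,0.6,37,0,0,0,140],
    [0.7,0.6,37,0,0,0,140],
    [0.7,0.6,37,0,0,0,140],
    [0.7,0.6,37,0,0,0,140],
    [0.7,0.6,37,0,0,0,140],
  ],
)

```text
time_s: 19.28
tcp_pos: [0.5897, 0.007, 0.0571]
tcp_rot: [-0.128, 0.992, 0.0, 0.001]
contact_force: [-0.7, 0.1, -1.0]
finger_gap: 0.0595
gripper_force: 43.8
```

```bash
python3 - <<'E'
from h import *
held("pics/w_k2.png",.0398)
E
```

```text
tip -1 [ 0.0011 -0.0303 -0.0271] [ 0.0091 -0.0201 -0.0234]
tip 1 [ 0.0018  0.0204 -0.0273] [ 0.011   0.0281 -0.0243]
pos [0.5897 0.007  0.0571] yaw 3.3987 tilt [ 1.1e-03  2.0e-04 -1.0e+00] plate [0.5938 0.0074 0.2717] 0.1649 in tool mm [ -4.1  -0.6 -39.8] dyaw 0.0146
F [-0.1   0.14 -1.37] M [ 0.003  0.049 -0.006] gap 0.059311632831293 t 19.3333
disk 329 [0.5902 0.0067] [0.59   0.0077] [0.0132 0.0117]
top in tool -0.03993973913918088
```

```bash
python3 - <<'E'
from h import *
from scipy.optimize import least_squares
# rim edge extraction in tool frame: for angles on camera side, outermost radius of top-surface points
def rim(fn,tz,yawoff,R0=None):
    a=np.load(f"pics/{fn}.npz"); P,_=cloud(f"pics/{fn}.npz"); Q=(P-a["pos"])@R.from_quat(a["q"]).as_matrix()
    T=Q[(abs(Q[:,2]+tz)<.003)&(np.hypot(Q[:,0],Q[:,1])<.045)]
    c=np.zeros(2)
    n=np.array([np.array([np.cos(t),np.sin(t)]) for t in yawoff+np.arange(12)*np.pi/6])
    use=[i for i in range(12) if n[i,0]>.3]; h=[]; 
    for i in use:
        s=T[:,:2]@n[i]; t=T[:,:2]@np.array([-n[i,1],n[i,0]]); s=s[abs(t)<.006]
        b=[np.percentile(s[(abs(t[abs(t)<.006]-u)<.0015)],99.) for u in (-.0045,-.0015,.0015,.0045)]; h.append(np.median(b))
    sol=np.linalg.lstsq(np.c_[n[use],np.ones(len(use))],np.array(h),rcond=None)[0]
    fix=np.linalg.lstsq(n[use],np.array(h)-.030,rcond=None)[0]
    print(fn,"centre,R",(sol*1000).round(2),"fixedR",(fix*1000).round(2),(np.array(h)*1000).round(2))
rim("w_ca2",-.0451,0); 
for f in ("w_k1","w_k2"): rim(f,.0399,0)
a=np.load("pics/w_k2.npz"); cv2.imwrite("pics/v4.png",cv2.resize(cv2.convertScaleAbs(a["p"][140:320,220:420],alpha=3),None,fx=3,fy=3,interpolation=cv2.INTER_CUBIC))
E
```

```text
w_ca2 centre,R [ 2.01  1.85 29.38] fixedR [1.25 1.85] [31.49 32.04 31.98 28.83 30.08]
w_k1 centre,R [-0.14 -0.61 29.77] fixedR [-0.42 -0.61] [29.68 29.34 29.17 30.25 29.91]
w_k2 centre,R [-0.16 -0.58 29.77] fixedR [-0.45 -0.58] [29.58 29.36 29.18 30.19 29.94]
```

View pics/v4.png

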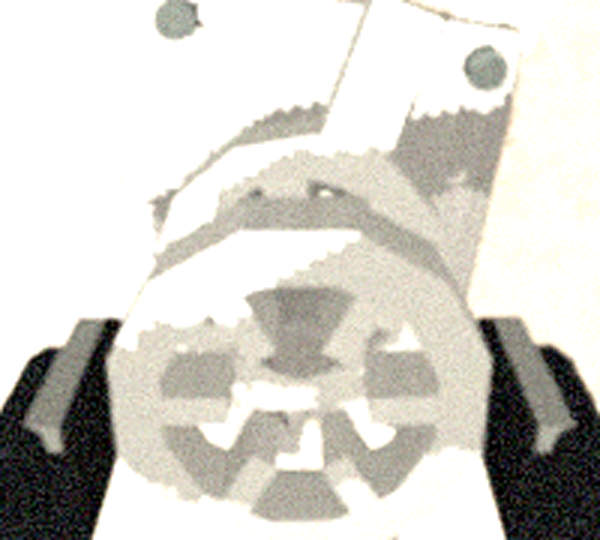

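The picture shows the carrier held above the hub nose, bore framing it, with the seated spacer and its tab beyond at (370,60). Rim fit puts the carrier within about 0.6 mm of the axis.

Request:
jog_arm(
  plan=[
    [0,0.5,2,0,0,0,140],
    [0,0.5,5,0,0,0,140],
    [0,0.5,8,0,0,0,140],
    [0,0.5,10,0,0,0,140],
    [0,0.5,10,0,0,0,140],
    [0,0.5,10,0,0,0,140],
  ],
)

```text
time_s: 19.83
tcp_pos: [0.5888, 0.0075, 0.0463]
tcp_rot: [-0.128, 0.992, 0.0, -0.0]
contact_force: [-0.7, 0.3, -1.5]
finger_gap: 0.059
gripper_force: 43.8
```

Request:
jog_arm(
  plan=[
    [0,0,1,0,0,0,140],
    [0,0,2,0,0,0,140],
    [0,0,3,0,0,0,140],
    [0,0,3,0,0,0,140],
  ],
)

```text
time_s: 20.17
tcp_pos: [0.5889, 0.0075, 0.0434]
tcp_rot: [-0.128, 0.992, 0.0, -0.0]
contact_force: [-0.0, -0.2, -2.2]
finger_gap: 0.0586
gripper_force: 43.8
```

Request:
jog_arm(
  plan=[
    [0,0,0.5,0,0,0,140],
    [0,0,1,0,0,0,140],
    [0,0,1.5,0,0,0,140],
    [0,0,1.5,0,0,0,140],
  ],
)

```text
time_s: 20.5
tcp_pos: [0.589, 0.0075, 0.042]
tcp_rot: [-0.128, 0.992, 0.0, 0.0]
contact_force: [0.0, -0.5, -1.3]
finger_gap: 0.0589
gripper_force: 43.8
```

Request:
jog_arm(
  plan=[
    [-0.9,-0.2,0,0,0,0,140],
    [-0.9,-0.2,0,0,0,0,140],
    [-0.9,-0.2,0,0,0,0,140],
    [-0.9,-0.2,0,0,0,0,140],
    [-0.9,-0.2,0,0,0,0,140],
  ],
)

```text
time_s: 20.92
tcp_pos: [0.5899, 0.0075, 0.0421]
tcp_rot: [-0.128, 0.992, 0.0, 0.0]
contact_force: [-0.1, -0.4, -0.5]
finger_gap: 0.059
gripper_force: 43.8
```

Request:
jog_arm(
  plan=[
    [0,0,0.5,0,0,0,140],
    [0,0,1,0,0,0,140],
    [0,0,1.5,0,0,0,140],
    [0,0,1.5,0,0,0,140],
  ],
)

```text
time_s: 21.25
tcp_pos: [0.5898, 0.0075, 0.0405]
tcp_rot: [-0.128, 0.992, 0.0, -0.0]
contact_force: [-1.2, -0.1, -0.0]
finger_gap: 0.0589
gripper_force: 43.8
```

Request:
jog_arm(
  plan=[
    [0,0,0.5,0,0,0,140],
    [0,0,1,0,0,0,140],
    [0,0,1,0,0,0,140],
  ],
)

```text
time_s: 21.5
tcp_pos: [0.5899, 0.0075, 0.0395]
tcp_rot: [-0.128, 0.992, 0.0, -0.0]
contact_force: [0.2, -1.0, -0.8]
finger_gap: 0.0587
gripper_force: 43.8
```

Underside is at about 63.3 mm, past the upper rib tops with no force. Continuing gently.

Request:
jog_arm(
  plan=[
    [0,0,0.5,0,0,0,140],
    [0,0,1,0,0,0,140],
    [0,0,1.5,0,0,0,140],
    [0,0,1.5,0,0,0,140],
  ],
)

```text
time_s: 21.83
tcp_pos: [0.5898, 0.0075, 0.038]
tcp_rot: [-0.128, 0.992, 0.0, -0.0]
contact_force: [-0.0, 0.0, -0.9]
finger_gap: 0.0588
gripper_force: 43.8
```

Request:
jog_arm(
  plan=[
    [0,0,0.7,0,0,0,140],
    [0,0,1.4,0,0,0,140],
    [0,0,2,0,0,0,140],
    [0,0,2,0,0,0,140],
  ],
)

```text
time_s: 22.17
tcp_pos: [0.5898, 0.0075, 0.036]
tcp_rot: [-0.128, 0.992, 0.0, -0.0]
contact_force: [-0.3, 0.4, -2.2]
finger_gap: 0.059
gripper_force: 43.8
```

Request:
jog_arm(
  plan=[
    [0,0,0.7,0,0,0,140],
    [0,0,1.4,0,0,0,140],
    [0,0,2,0,0,0,140],
    [0,0,2,0,0,0,140],
  ],
)

```text
time_s: 22.5
tcp_pos: [0.5898, 0.0075, 0.0339]
tcp_rot: [-0.128, 0.992, 0.0, -0.0]
contact_force: [0.4, -0.0, -1.0]
finger_gap: 0.0589
gripper_force: 43.8
```

Request:
jog_arm(
  plan=[
    [0,0,1,0,0,0,140],
    [0,0,2,0,0,0,140],
    [0,0,3,0,0,0,140],
    [0,0,4,0,0,0,140],
    [0,0,4,0,0,0,140],
  ],
)

```text
time_s: 22.92
tcp_pos: [0.5897, 0.0075, 0.0298]
tcp_rot: [-0.128, 0.992, 0.0, -0.0]
contact_force: [0.0, -0.6, -1.6]
finger_gap: 0.0591
gripper_force: 43.8
```

Request:
jog_arm(
  plan=[
    [0,0,1,0,0,0,140],
    [0,0,2,0,0,0,140],
    [0,0,3,0,0,0,140],
    [0,0,4,0,0,0,140],
    [0,0,4,0,0,0,140],
  ],
)

```text
time_s: 23.33
tcp_pos: [0.5897, 0.0075, 0.0258]
tcp_rot: [-0.128, 0.992, 0.0, -0.0]
contact_force: [0.2, -0.2, -1.5]
finger_gap: 0.0586
gripper_force: 43.8
```

Request:
jog_arm(
  plan=[
    [0,0,0.7,0,0,0,140],
    [0,0,1.4,0,0,0,140],
    [0,0,2,0,0,0,140],
    [0,0,2,0,0,0,140],
  ],
)

```text
time_s: 23.67
tcp_pos: [0.5898, 0.0075, 0.024]
tcp_rot: [-0.128, 0.992, 0.0, -0.0]
contact_force: [0.3, 0.4, -1.6]
finger_gap: 0.0593
gripper_force: 43.8
```

Request:
jog_arm(
  plan=[
    [0,0,0.4,0,0,0,140],
    [0,0,0.8,0,0,0,140],
    [0,0,0.8,0,0,0,140],
  ],
)

```text
time_s: 23.92
tcp_pos: [0.5899, 0.0075, 0.0233]
tcp_rot: [-0.128, 0.992, 0.0, 0.0]
contact_force: [-0.9, 0.4, -1.3]
finger_gap: 0.059
gripper_force: 43.8
```

Request:
jog_arm(
  plan=[
    [0,0,0.3,0,0,0,140],
    [0,0,0.6,0,0,0,140],
    [0,0,0.6,0,0,0,140],
  ],
)

```text
time_s: 24.17
tcp_pos: [0.5899, 0.0075, 0.0227]
tcp_rot: [-0.128, 0.992, 0.0, -0.0]
contact_force: [-0.5, 0.3, -1.8]
finger_gap: 0.0586
gripper_force: 43.8
```

Request:
jog_arm(
  plan=[
    [0,0,0.3,0,0,0,140],
    [0,0,0.5,0,0,0,140],
    [0,0,0.5,0,0,0,140],
  ],
)

```text
time_s: 24.42
tcp_pos: [0.5899, 0.0075, 0.0222]
tcp_rot: [-0.128, 0.992, 0.0, 0.0]
contact_force: [0.3, -0.2, -1.9]
finger_gap: 0.0589
gripper_force: 43.8
```

Request:
jog_arm(
  plan=[
    [0,0,0.3,0,0,0,140],
    [0,0,0.5,0,0,0,140],
    [0,0,0.5,0,0,0,140],
  ],
)

```text
time_s: 24.67
tcp_pos: [0.59, 0.0075, 0.022]
tcp_rot: [-0.128, 0.992, 0.0, 0.0]
contact_force: [-0.8, -0.3, 1.6]
finger_gap: 0.0589
gripper_force: 44.1
```

Contact at the expected height. Letting go and checking.

Request:
jog_arm(
  plan=[
    [0,0,0,0,0,0,100],
    [0,0,0,0,0,0,60],
    [0,0,0,0,0,0,0],
    [0,0,0,0,0,0,0],
    [0,0,0,0,0,0,0],
    [0,0,-10,0,0,0,0],
    [0,0,-30,0,0,0,0],
    [0,0,-60,0,0,0,0],
  ],
)

```text
time_s: 25.33
tcp_pos: [0.5877, 0.0074, 0.0805]
tcp_rot: [-0.128, 0.992, 0.0, -0.003]
contact_force: [0.3, -0.1, 0.2]
finger_gap: 0.0854
gripper_force: 0.0
```

Request:
jog_arm(
  plan=[
    [0,0,-30,0,0,0,0],
    [-35,0,-40,0,0,0,0],
    [-70,0,-40,0,0,0,0],
    [-70,0,-40,0,0,0,0],
    [-70,0,-40,0,0,0,0],
    [-70,0,-40,0,0,0,0],
    [-70,0,-40,0,0,0,0],
  ],
)

```text
time_s: 25.92
tcp_pos: [0.6564, 0.0246, 0.1215]
tcp_rot: [-0.128, 0.992, -0.0, -0.001]
contact_force: [0.3, -0.4, -0.2]
finger_gap: 0.0855
gripper_force: 0.0
```

```bash
python3 - <<'E'
from h import *
P,pose,v=look("pics/w_end.png",(.5903,.007,.257),True,top=.062)
rr=np.hypot(P[:,0]-.5903,P[:,1]-.0071); a=np.arctan2(P[:,1]-.0071,P[:,0]-.5903); k=(rr>.021)&(rr<.027)&(P[:,2]>.05)
print("top",np.median(P[k,2]),[np.median(P[k&(abs(np.angle(np.exp(1j*(a-b))))<.5),2]).round(4) for b in (0,1.57,3.14,-1.57)])
p,_=r.grab_frame("wrist"); cv2.imwrite("pics/v5.png",cv2.resize(cv2.convertScaleAbs(p[20:260,200:440],alpha=2),None,fx=2,fy=2))
E
```

```text
tip -1 [-0.0101 -0.0438 -0.0384] [ 0.01   -0.0428 -0.0344]
tip 1 [-0.0093  0.0414 -0.0376] [ 0.0092  0.0425 -0.0336]
pos [0.6564 0.0246 0.1215] yaw 3.3982 tilt [-1.5e-03 -4.0e-04 -1.0e+00] plate [0.5904 0.0069 0.2696] 0.0493 in tool mm [68.3 -0.4 59.6] dyaw 0.0131
F [ 0.03  0.59 -0.45] M [-0.016 -0.012  0.022] gap 0.08522378625171378 t 25.9667
top 0.06202999520626179 [np.float64(0.0622), np.float64(0.062), np.float64(0.062), np.float64(0.0621)]
```

View pics/v5.png

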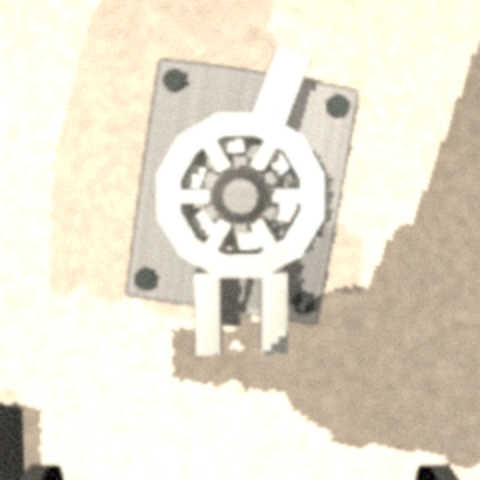

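The fork at (240,315) points along the spout, and the spacer tab at (285,80) lies opposite. The carrier top is level at 62.0 mm, centred, and the gripper is clear.

```bash
python3 -c "
from workcell import r
print(r.close_job())"
```

```text
the job is handed in; nothing more can be done
None
```

Both plates measured home on the hub: the spacer lies flat on the seat with its tab opposite the spout, the carrier lies flat on top with its fork along the spout, and the gripper let go. I handed the job in at about 26 s; the hand-in returned no verdict.

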